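# Light up a belt pulley for inspection

## Task

Set the belt pulley, hub up, inside the yellow ring on the round black mat and let go of it. Then draw the torch out of its charging cradle, turn it head-down and hold it raised in the air so that its lens points straight at the pulley from about 12 cm away, slanting down at about 40 degrees below level; finish while still holding it there, motionless. Leave the screw jar, tape measure and sanding block alone.

Things in the scene. Friction and masses are not known exactly. Their poses are not given: they have to be found in the camera images.
- ring (a point): Centre of the yellow painted ring (inner diameter 94, outer 104 mm) on a fixed round black rubber mat (diameter 132, 4 mm thick) lying on the bench; the point is on the mat's top face, z up. Mat and cradle may swap sides of the bench.
- pulley_mid (a point): Loose V-belt pulley, about 0.3 kg, standing hub up: bare aluminium rim of diameter 68 and height 16 mm at the bottom, and on it a plain round steel hub of diameter 28 rising 40 mm more (56 mm in all). The point is on its axis, half-way up, 28 mm above its underside; z is its axis, up along the hub.
- pulley: The same pulley; origin at the centre of its underside.
- torch_grip (a point): Loose torch, about 0.2 kg: black round barrel of diameter 28 and length 135 mm, then an orange round head of diameter 40 and length 35 mm (170 mm in all), lens at the head's end. The point is on its axis 92 mm from the tail end, near its centre of mass and on the free barrel, the place to grip. z runs along the axis from tail to lens. At the start its tail stands in the cradle, and the lens points roughly towards the robot, 15 degrees above level.
- torch_lens (a point): Centre of the torch's lens face, 78 mm ahead of torch_grip along the axis; same axes, z is the direction of the beam.
- torch: The same torch; origin at the centre of its tail end, z towards the lens.
- socket_mouth (a point): Centre of the mouth of the cradle's square grey socket, on the torch's axis. The torch's tail is in it 50 mm deep with 1.5 to 3 mm of play and no latch; it comes out along its own axis, lens first. Outside the socket the barrel rests on a rib only 10 mm wide, so fingers can pass down both sides of the barrel. The socket is 45 mm wide and high outside. Axes as for the cradle, not tilted.
- cradle: Fixed charging cradle; origin under the middle of its free barrel, on the bench (torch_grip starts 5 mm to -x of it and 74 mm above the bench). Black base plate 150 x 90 x 12 mm reaching from x = -50 to +100 mm; the socket's closed end is at +x, the torch points to -x. z up.
- jar_mid (a point): Bystander: glass screw jar with red cap, diameter 54, height 70 mm; the point is half-way up.
- tape_mid (a point): Bystander: yellow and black tape measure standing on edge, 66 x 34 x 62 mm; the point is its centre.
- sander_mid (a point): Bystander: cork sanding block lying flat, 100 x 60 x 28 mm; the point is its centre.
Things that resemble listed ones, but are neither listed nor needed, are in the scene too. Leave any purple look-alike of the pulley alone. Of the things that look like the torch, the smaller one is meant.

How it is judged (in metres and radians):
On the way, in this order (a step that is already met when the one before it is completed fails the run):
1. the pulley stands hub up inside the ring and is let go (horizontal distance between pulley_mid and ring below 0.013 m and z of pulley_mid in the frame of ring between 0.024 and 0.032 m and angle between pulley_mid's own z axis and vertical below 0.1 rad and contact force between the fingers and pulley below 0.1 N and linear speed of pulley below 0.02 m/s), for 0.2 s.
2. the torch is drawn right out of the cradle and lifted in the fingers (contact force between the fingers and torch above 2 N and contact force between torch and cradle below 0.1 N and distance between torch_grip and socket_mouth above 0.1 m and height (world z) of torch_grip above 0.1 m), for 0.1 s.
At the end, for the whole second after the job is handed in: Pulley upright on the mat within 13 mm of the ring centre, released, still. Torch held by the fingers alone, still, grip point over 120 and lens over 85 mm up, axis 20 to 60 degrees below level, pulley centre 70 to 200 mm ahead of the lens, within 40 mm of the axis in each cross direction (all of step 1 and contact force between the fingers and torch above 2 N and contact force between torch and cradle below 0.1 N and contact force between torch and pulley below 0.1 N and height (world z) of torch_grip above 0.12 m and height (world z) of torch_lens above 0.085 m and angle between torch_grip's own z axis and vertical between 1.92 and 2.62 rad and linear speed of torch below 0.03 m/s and x of pulley_mid in the frame of torch_lens between -0.04 and 0.04 m and y of pulley_mid in the frame of torch_lens between -0.04 and 0.04 m and z of pulley_mid in the frame of torch_lens between 0.07 and 0.2 m); the arm keeps its last pose, push and grip.
It fails at once if the screw jar is pushed away or knocked over (distance of jar_mid from where it was at the start of the episode above 0.03 m or angle between jar_mid's own z axis and vertical above 0.5 rad).
It fails at once if the tape measure is pushed away or knocked over (distance of tape_mid from where it was at the start of the episode above 0.03 m or angle between tape_mid's own z axis and vertical above 0.5 rad).
It fails at once if the sanding block is pushed away or knocked over (distance of sander_mid from where it was at the start of the episode above 0.03 m or angle between sander_mid's own z axis and vertical above 0.5 rad).
It also fails if it takes over 64 s, if anything falls off the work surface, if the arm or the gripper's body presses on something with over 40 N, if the wrist force passes 120 N, or if a joint passes its speed limit or range.

## Robot

A 6-joint arm with a two-finger parallel gripper is mounted at the origin on the work surface. World frame = base frame: x ahead of the robot, y to its left, z up, the work surface at z = 0. Lengths are in m, angles in degrees, forces in N, time in s.
With the tool pointing down it reaches from about 0.375 to 0.9 m from the base axis. Payload 3.1 kg.
Tool frame: the origin (TCP) lies on the centre line of the jaws, within the pads' length; the fingertips stand 25 mm ahead of it and the grasp point (between the pads) lies 6 mm ahead of it; z points along the fingers, y is the line along which they close (so a half turn about z gives the same grasp; the last joint's range is limited). The gripper opens to 87 mm and grips with 3 to 60 N. Pads are 19 mm wide; open, the fingers measure 117 mm over their backs; the gripper's body (75 mm by 190 mm) begins 51 mm behind the grasp point.
Start: joints at [-81.102, 30.224, 82.088, -0, 67.689, -10.227], TCP at [0.205, -0.59, 0.248] pointing down, gripper open.
Joint ranges: [-176.69, 176.69], [-43.24, 126.21], [12.49, 139.97], [-82, 262], [0, 151.66], [-163.58, 163.58]. Speed limits (degrees/s): [159.86, 159.86, 180, 180, 180, 180].

## Interface

Orientations are given as a 3x3 rotation matrix whose columns are the frame's x, y, z axes.
In Python, from rig import bot, cams, models gives the robot as it stands. The module is installed in compiled form; this text tells all that it offers.
- The arm moves only by the shell command python3 -m handwheel 'ROWS' [OPENING]. ROWS is JSON, a list of rows, each a list of 6 numbers: the shift along the world's x, y, z each as a share of 1 m, from -1 to 1, then the turn, a rotation vector about the world's x, y, z each as a share of 2 rad, from -1 to 1. In form: [[dx, dy, dz, wx, wy, wz], ...]. A call has exactly 8 rows; each row is the pose to reach, as a shift and turn from the pose commanded when the call began; what a row does not reach only later rows make up. A row lasts 1/12 s, in which the tool goes at most 41.7 mm and 7.16 degrees, less where a joint would pass 70% of its speed; a pose out of reach is approached as far as the arm can. A call with a number of a shift or a turn outside -1 to 1 is refused whole. A call with a gripper value outside its range is refused whole. OPENING is the opening, from -1 (shut) to 1 (fully open), so that 0 is half open, set as the call begins (- or left out, the last holds). The fingers move at their own pace and stop on an object; the grip force is fixed at half the most. Time passes only in rows, so rows that repeat a pose let the fingers close, or fill a call up. It gives the time, the measured TCP pose, the force, the opening and the grip force at its end, in the units of the state.
- bot.read_state(): the state, without advancing time (a new reading comes with each control period).
- cams.capture(name): name is "scene" or "side" or "wrist"; returns (picture, depth): 384x512x3 uint8, blue, green, red; 384x512 float32, m along the optical axis (not along the pixel's ray), 0 where there is no reading.
- cams.calibration(name): a dict with "mtx" (3x3 intrinsics, pixels), "R" (3x3) and "t" (3): a world point X has camera coordinates R X + t; the wrist camera has in their place "tool_from_camera" (4x4, takes a point from camera to tool coordinates, whose origin is the TCP and whose axes are the flange's). Camera axes: x right, y down, z forward; pixel columns grow to the right and rows downward; lengths in m; the calibration is good to about 2 mm. A picture is of the moment at which its call begins: read the wrist's pose just before it. calibration takes no time and is no camera call.
- bot.hand_in(): hands the job in; it is judged then, once.
Trained networks look in the newest picture that a camera, given by its name, has taken for a name from the list of things; names that differ only in an ending like _2 or _b are one class to them, and where a whole thing is asked for, a point or a joint stands for the part that bears it (a point fixed in the world has none). Each returns a list of dicts, best first, with "conf" (0 to 1); they miss things now and then, are a little off and sometimes report something else, mostly with a low value. They report only what shows in the picture. A call takes as long as a camera call. They do not tell look-alikes from the thing itself.
- models.spot_in(query, camera): "position" ([column, row] in pixels, amid what is visible of it).
- models.tip_of(query, camera): "position" ([column, row] in pixels: a listed point, or the origin of a listed thing).
The state is a dict: "time_s": time; "joint_positions": joint angles; "qvel": joint speeds; "tau": joint torques, N m; "position": TCP position; "tcp_rot": TCP orientation; "force": force on the tool from outside, world axes, zero at the start; "moment": the same for the moment, N m; "opening": opening from 0.0 (shut) to 1.0 (fully open); "grasp_force": force on a finger pad.
Only numpy, scipy, OpenCV 4.12 (cv2) and the standard library are available. Lean on these libraries where they do the work, as an engineer would, in place of code of your own. Each camera call takes 0.05 s, during which the arm holds its last target. There are 200 camera calls.

## Working session

There is one attempt and no reset: what is moved stays moved. The work goes in short steps, Python scripts to look and compute and a shell command to move; the robot and the scene stay as the last step left them, time stands still between calls to the robot, and variables do not carry over. Pictures are saved under pics/ and viewed, at most 10 in all, crops included, and the job is handed in when it is done.

```bash
mkdir -p pics; cat > h.py <<'E'
from rig import bot,cams,models
import numpy as np,cv2
def cap(n):
    s=bot.read_state(); im,d=cams.capture(n); c=cams.calibration(n)
    K=np.array(c["mtx"])
    if n=="wrist":
        T=np.array(c["tool_from_camera"]);W=np.eye(4);W[:3,:3]=s["tcp_rot"];W[:3,3]=s["position"];M=W@T
    else:
        R=np.array(c["R"]);t=np.array(c["t"]);M=np.eye(4);M[:3,:3]=R.T;M[:3,3]=-R.T@t
    return im,d,K,M
def cloud(d,K,M):
    v,u=np.mgrid[:d.shape[0],:d.shape[1]]
    P=np.stack([(u-K[0,2])/K[0,0]*d,(v-K[1,2])/K[1,1]*d,d],-1)
    X=P@M[:3,:3].T+M[:3,3]; X[d==0]=np.nan
    return X
def at(X,p,r=2):
    u,v=int(round(p[0])),int(round(p[1]))
    return np.nanmedian(X[max(0,v-r):v+r+1,max(0,u-r):u+r+1].reshape(-1,3),axis=0).round(4)
E
python3 - <<'E'
from h import *
ims=[]
for n in("scene","side"):
    im,d,K,M=cap(n);X=cloud(d,K,M);np.savez(f"{n}.npz",im=im,X=X);cv2.imwrite(f"pics/{n}0.png",im)
    print(n,"cam",M[:3,3].round(3),M[:3,2].round(2))
    for q in("ring","pulley","torch","torch_grip","cradle","socket_mouth","jar_mid","tape_mid","sander_mid"):
        for r in models.spot_in(q,n)[:3]: print(q,np.round(r["position"]),round(r["conf"],2),at(X,r["position"]))
s=bot.read_state();print(s["time_s"],np.round(s["tcp_rot"],2).tolist(),s["opening"])
a=cv2.hconcat([cv2.imread("pics/scene0.png"),cv2.imread("pics/side0.png")]);cv2.imwrite("pics/a.png",cv2.resize(a,(800,300),interpolation=cv2.INTER_AREA))
E
```

```text
scene cam [ 0.999 -0.039  0.698] [-0.61  0.2  -0.76]
ring [124. 245.] 0.95 [ 0.4992 -0.1978  0.0028]
pulley [224. 172.] 0.93 [0.3605 0.0784 0.0181]
pulley [200. 235.] 0.67 [ 0.5387 -0.0251  0.0197]
pulley [195. 195.] 0.67 [ 0.4263 -0.0123  0.0305]
torch [361. 171.] 0.84 [0.4838 0.4197 0.0349]
torch [290. 173.] 0.63 [0.4841 0.2134 0.0944]
torch_grip [291. 175.] 0.91 [0.4903 0.2135 0.0933]
cradle [285. 218.] 0.6 [0.5888 0.1618 0.0731]
cradle [230. 287.] 0.36 [0.6867 0.0061 0.0272]
socket_mouth [289. 218.] 0.61 [0.5913 0.1703 0.0732]
jar_mid [154. 296.] 0.57 [ 0.6782 -0.1378  0.0677]
tape_mid [286. 267.] 0.56 [0.6965 0.1232 0.0611]
sander_mid [227. 286.] 0.97 [0.6826 0.0013 0.027 ]
side cam [0.093 0.822 0.855] [ 0.37 -0.62 -0.69]
ring [304. 165.] 0.86 [ 0.4858 -0.1756  0.0036]
pulley [272. 186.] 0.71 [ 0.5197 -0.0061  0.0224]
pulley [304. 202.] 0.66 [0.4026 0.0066 0.0194]
pulley [307. 227.] 0.56 [0.351  0.0985 0.0182]
torch [205. 296.] 0.89 [0.4634 0.438  0.0412]
torch [246. 222.] 0.77 [0.4703 0.2313 0.1042]
torch [231. 231.] 0.15 [0.5365 0.2108 0.0121]
torch_grip [243. 224.] 0.79 [0.4773 0.2322 0.0955]
torch_grip [204. 297.] 0.64 [0.4642 0.4402 0.0409]
torch_grip [227. 174.] 0.28 [0.674  0.0197 0.028 ]
cradle [232. 228.] 0.66 [0.54   0.2003 0.012 ]
socket_mouth [274. 188.] 0.69 [ 0.5125 -0.0059  0.0172]
socket_mouth [226. 227.] 0.56 [0.5566 0.2046 0.012 ]
jar_mid [255. 148.] 0.69 [ 0.6477 -0.1209  0.0529]
tape_mid [207. 191.] 0.71 [0.66   0.1466 0.0607]
sander_mid [226. 175.] 0.74 [0.674  0.0248 0.0288]
1.0 [[0.94, 0.33, 0.0], [0.33, -0.94, -0.0], [-0.0, 0.0, -1.0]] 0.9992798691091745
```

View pics/scene0.png

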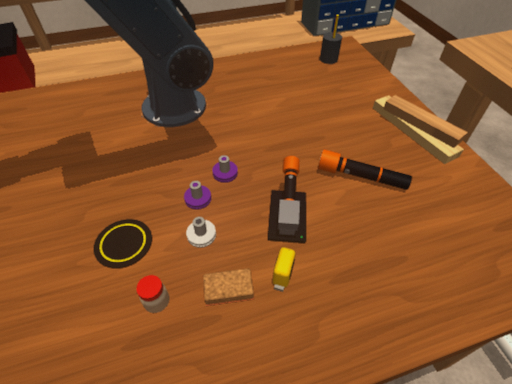

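View pics/side0.png

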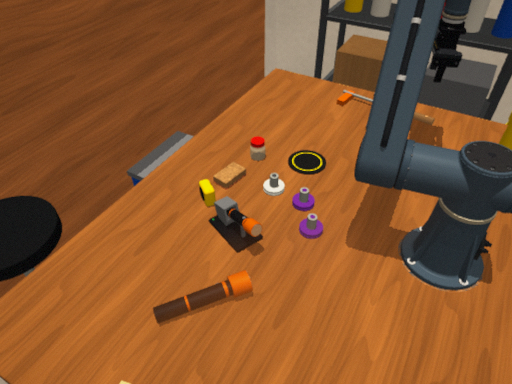

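```bash
python3 - <<'E'
import numpy as np,cv2
for n in("scene","side"):
    z=np.load(n+".npz");im,X=z["im"],z["X"];hsv=cv2.cvtColor(im,cv2.COLOR_BGR2HSV)
    def box(c,r): return np.hypot(X[...,0]-c[0],X[...,1]-c[1])<r
    y=(hsv[...,0]>22)&(hsv[...,0]<38)&(hsv[...,1]>120)&box((.49,-.19),.1)
    P=X[y]; A=np.c_[2*P[:,:2],np.ones(len(P))]; s=np.linalg.lstsq(A,(P[:,:2]**2).sum(1),rcond=None)[0]
    print(n,"ring",s[:2].round(4),"R",np.sqrt(s[2]+s[0]**2+s[1]**2).round(4),"z",np.median(P[:,2]).round(4),len(P))
    b=box((.53,-.015),.055)
    for lo,hi in((.05,.065),(.02,.05),(.01,.02)):
        P=X[b&(X[...,2]>lo)&(X[...,2]<hi)];print(" pulley",lo,len(P),P.mean(0).round(4),P.min(0).round(3),P.max(0).round(3))
    b=box((.5,.21),.13)
    o=b&(hsv[...,0]<14)&(hsv[...,1]>170)&(X[...,2]>.06);P=X[o];print(" head",len(P),P.mean(0).round(4),P.min(0).round(3),P.max(0).round(3))
    o=b&(hsv[...,2]<70)&(X[...,2]>.06);P=X[o]
    if len(P): print(" barrel",len(P),P.mean(0).round(4),P.min(0).round(3),P.max(0).round(3))
    k=b&(X[...,2]>.008)&(X[...,2]<.016);P=X[k][:,:2].astype(np.float32);print(" base",len(P),cv2.minAreaRect(P))
    k=b&(X[...,2]>.085)&(X[...,0]>.53);P=X[k][:,:2].astype(np.float32);print(" socktop",len(P),cv2.minAreaRect(P) if len(P)>3 else'', X[k].mean(0) if len(P) else '')
    # others heights
    for nm,c in(("jar",(.67,-.135)),("tape",(.69,.13)),("sand",(.68,.005))):
        k=box(c,.08)&(X[...,2]>.015);P=X[k];print(" ",nm,len(P),P.min(0).round(3),P.max(0).round(3))
im=np.load("scene.npz")["im"];cv2.imwrite("pics/crop.png",cv2.resize(im[140:310,90:420],None,fx=2.4,fy=2.4,interpolation=cv2.INTER_CUBIC))
E
```

```text
scene ring [ 0.4885 -0.2002] R 0.0498 z 0.0033 379
 pulley 0.05 109 [ 0.5273 -0.0209  0.0549] [ 0.511 -0.035  0.051] [ 0.54  -0.007  0.058]
 pulley 0.02 92 [ 0.5362 -0.0212  0.0355] [ 0.527 -0.035  0.02 ] [ 0.54  -0.007  0.05 ]
 pulley 0.01 408 [ 0.5336 -0.0212  0.0149] [ 0.496 -0.054  0.01 ] [0.56  0.013 0.02 ]
 head 318 [0.4723 0.2211 0.0975] [0.439 0.181 0.069] [0.547 0.249 0.112]
 barrel 279 [0.5214 0.1989 0.0811] [0.47  0.145 0.06 ] [0.61  0.228 0.098]
 base 1028 ((0.5394548773765564, 0.1923597753047943), (0.08951853215694427, 0.14996716380119324), 66.69393157958984)
 socktop 8 ((0.5572786927223206, 0.1824522614479065), (0.03579948469996452, 0.008530708961188793), 70.99750518798828) [0.55660653 0.18292204 0.08547534]
  jar 849 [ 0.633 -0.169  0.015] [ 0.684 -0.117  0.072]
  tape 641 [0.65  0.051 0.015] [0.714 0.156 0.064]
  sand 1387 [ 0.641 -0.049  0.015] [0.716 0.057 0.031]
side ring [ 0.4876 -0.2012] R 0.0503 z 0.0035 216
 pulley 0.05 49 [ 0.5229 -0.0173  0.0552] [ 0.51  -0.033  0.05 ] [ 0.535 -0.004  0.06 ]
 pulley 0.02 71 [ 0.5182 -0.0101  0.0343] [ 0.496 -0.031  0.02 ] [0.536 0.004 0.05 ]
 pulley 0.01 182 [ 0.5192 -0.0116  0.0157] [ 0.489 -0.052  0.01 ] [0.557 0.017 0.02 ]
 head 191 [0.4696 0.2309 0.0973] [0.43  0.177 0.069] [0.55  0.254 0.114]
 barrel 213 [0.5326 0.2054 0.0776] [0.447 0.169 0.06 ] [0.597 0.252 0.093]
 base 711 ((0.5353460311889648, 0.19741034507751465), (0.08903621882200241, 0.15026628971099854), 68.13591766357422)
 socktop 19 ((0.553654670715332, 0.1843516081571579), (0.03790440410375595, 0.012597547844052315), 69.4687271118164) [0.55170094 0.184984   0.08582697]
  jar 279 [ 0.624 -0.166  0.015] [ 0.675 -0.112  0.074]
  tape 352 [0.642 0.051 0.015] [0.71  0.16  0.066]
  sand 440 [ 0.636 -0.044  0.015] [0.711 0.06  0.033]
```

View pics/crop.png

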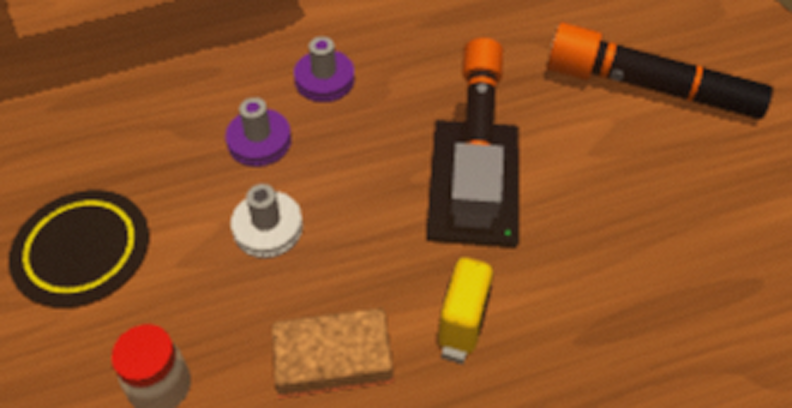

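Silver pulley: bare aluminium at scene (200,232). The two purple ones at (197,193) and (225,168) are the look-alikes to leave alone. Torch: the smaller one stands in the cradle at (290,185), and the loose one at (361,171) is bigger. The crop confirms both choices. I'm moving over the pulley at about (0.526, -0.020), turning the jaws on the way to suit the torch later.

```bash
python3 -m handwheel '[[0.0134,0.0238,0,0,0,0.061],[0.0268,0.0476,0,0,0,0.122],[0.0402,0.0714,0,0,0,0.183],[0.0536,0.0952,0,0,0,0.244],[0.067,0.119,0,0,0,0.305],[0.0804,0.1428,0,0,0,0.366],[0.0938,0.1666,0,0,0,0.427],[0.107,0.19,0,0,0,0.488]]' 1
python3 -m handwheel '[[0.0134,0.0238,0,0,0,0.061],[0.0268,0.0476,0,0,0,0.122],[0.0402,0.0714,0,0,0,0.183],[0.0536,0.0952,0,0,0,0.244],[0.067,0.119,0,0,0,0.305],[0.0804,0.1428,0,0,0,0.366],[0.0938,0.1666,0,0,0,0.427],[0.107,0.19,0,0,0,0.488]]'
python3 -m handwheel '[[0.015,0.027,-0.01,0,0,0.04],[0.03,0.054,-0.02,0,0,0.08],[0.045,0.081,-0.03,0,0,0.12],[0.06,0.108,-0.04,0,0,0.16],[0.075,0.135,-0.05,0,0,0.2],[0.09,0.162,-0.06,0,0,0.228],[0.107,0.19,-0.07,0,0,0.228],[0.107,0.19,-0.07,0,0,0.228]]'
python3 - <<'E'
from h import *
im,d,K,M=cap("wrist");X=cloud(d,K,M);cv2.imwrite("pics/w1.png",im)
s=bot.read_state();print(s["time_s"],s["position"],np.round(s["tcp_rot"],3).tolist(),np.round(s["joint_positions"],1))
print("cam",M[:3,3],M[:3,2])
for r in models.spot_in("pulley","wrist"): print(r,at(X,r["position"]))
for lo,hi in((.05,.065),(.02,.05),(.01,.02)):
    k=(np.hypot(X[...,0]-.526,X[...,1]+.02)<.05)&(X[...,2]>lo)&(X[...,2]<hi);P=X[k]
    if len(P):print(lo,len(P),P.mean(0).round(4),P.min(0).round(3),P.max(0).round(3),cv2.minEnclosingCircle(P[:,:2].astype(np.float32)))
E
```

```text
time_s: 1.67
position: [0.3123, -0.3993, 0.2477]
tcp_rot: [[0.252, 0.968, 0.0], [0.968, -0.252, -0.0], [-0.0, 0.0, -1.0]]
force: [0.2, -0.0, 0.5]
opening: 1.001
grasp_force: 0.0
time_s: 2.33
position: [0.4194, -0.2093, 0.2478]
tcp_rot: [[-0.66, 0.751, 0.0], [0.751, 0.66, -0.0], [-0.001, 0.0, -1.0]]
force: [0.4, 0.2, -0.0]
opening: 1.005
grasp_force: 0.0
time_s: 3.0
position: [0.5275, -0.0162, 0.1762]
tcp_rot: [[-0.923, 0.385, 0.0], [0.385, 0.923, 0.002], [0.001, 0.002, -1.0]]
force: [-0.1, 0.3, -0.0]
opening: 1.0
grasp_force: 0.0
3.05 [ 0.52646861 -0.01808374  0.17669209] [[-0.923, 0.385, -0.001], [0.385, 0.923, 0.0], [0.001, 0.0, -1.0]] [-14.1  28.5 100.2   0.   51.4 -81.5]
cam [0.46159387 0.01165702 0.31366879] [ 0.24313582 -0.0993943  -0.96488639]
{'position': [216.2, 64.5], 'conf': 0.93} [ 0.4149 -0.0044  0.0567]
{'position': [247.6, 182.4], 'conf': 0.58} [ 0.5132 -0.0187  0.0566]
0.05 751 [ 0.5224 -0.0212  0.0562] [ 0.509 -0.035  0.05 ] [ 0.537 -0.008  0.059] ((0.5230174660682678, -0.021869482472538948), 0.014196779578924179)
0.02 160 [ 0.5132 -0.0164  0.0355] [ 0.509 -0.031  0.02 ] [ 0.525 -0.008  0.05 ] ((0.518802285194397, -0.019324379041790962), 0.013100155629217625)
0.01 2495 [ 0.5199 -0.02    0.0163] [ 0.489 -0.056  0.011] [0.557 0.012 0.02 ] ((0.5234476327896118, -0.021664706990122795), 0.03424542024731636)
```

View pics/w1.png

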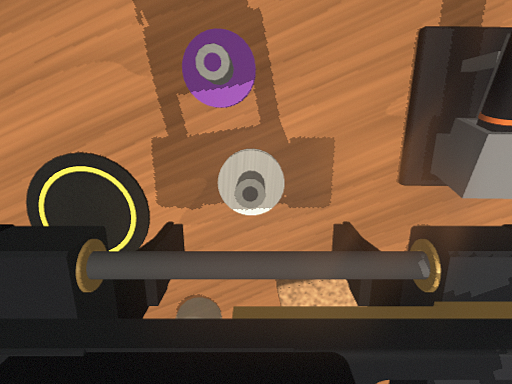

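The silver pulley is at (250,183), with the purple one at (218,68). The circle fits of hub and rim agree on a centre of (0.523, -0.0218). Lowering onto the hub and gripping.

```bash
python3 -m handwheel '[[-0.003,-0.002,-0.02,0,0,0],[-0.003,-0.002,-0.045,0,0,0],[-0.003,-0.002,-0.07,0,0,0],[-0.003,-0.002,-0.095,0,0,0],[-0.003,-0.002,-0.115,0,0,0],[-0.003,-0.002,-0.128,0,0,0],[-0.003,-0.002,-0.132,0,0,0],[-0.003,-0.002,-0.132,0,0,0]]' 1
python3 -m handwheel '[[0,0,0,0,0,0],[0,0,0,0,0,0],[0,0,0,0,0,0],[0,0,0,0,0,0],[0,0,0,0,0,0],[0,0,0,0,0,0],[0,0,0,0,0,0],[0,0,0,0,0,0]]' -1
```

```text
time_s: 3.77
position: [0.5221, -0.0235, 0.045]
tcp_rot: [[-0.92, 0.391, -0.002], [0.391, 0.92, 0.0], [0.002, -0.0, -1.0]]
force: [-0.4, -0.6, 0.3]
opening: 1.001
grasp_force: 0.0
time_s: 4.43
position: [0.5229, -0.0224, 0.0456]
tcp_rot: [[-0.921, 0.389, 0.0], [0.389, 0.921, -0.0], [-0.0, 0.0, -1.0]]
force: [1.1, -0.0, -0.9]
opening: 0.479
grasp_force: 0.0
```

```bash
python3 -m handwheel '[[0,0,0,0,0,0],[0,0,0,0,0,0],[0,0,0,0,0,0],[0,0,0,0,0,0],[0,0,0,0,0,0],[0,0,0,0,0,0],[0,0,0,0,0,0],[0,0,0,0,0,0]]' -1
python3 -m handwheel '[[0,0,0.01,0,0,0],[0,0,0.025,0,0,0],[0,0,0.04,0,0,0],[0,0,0.055,0,0,0],[0,0,0.065,0,0,0],[0,0,0.07,0,0,0],[0,0,0.07,0,0,0],[0,0,0.07,0,0,0]]'
```

```text
time_s: 5.1
position: [0.5228, -0.0224, 0.0455]
tcp_rot: [[-0.921, 0.389, 0.0], [0.389, 0.921, 0.0], [-0.0, 0.0, -1.0]]
force: [1.5, 1.0, -1.1]
opening: 0.31
grasp_force: 30.0
time_s: 5.77
position: [0.5225, -0.0225, 0.1155]
tcp_rot: [[-0.921, 0.389, -0.0], [0.389, 0.921, -0.0], [0.0, -0.0, -1.0]]
force: [-0.5, -0.3, -3.6]
opening: 0.313
grasp_force: 30.0
```

```bash
python3 -m handwheel '[[-0.004,-0.02,0,0,0,0],[-0.01,-0.05,0,0,0,0],[-0.016,-0.08,0,0,0,0],[-0.022,-0.11,0,0,0,0],[-0.028,-0.14,0,0,0,0],[-0.032,-0.165,0,0,0,0],[-0.0345,-0.178,0,0,0,0],[-0.0345,-0.178,0,0,0,0]]'
python3 - <<'E'
from h import *
im,d,K,M=cap("wrist");X=cloud(d,K,M);cv2.imwrite("pics/w2.png",im);hsv=cv2.cvtColor(im,cv2.COLOR_BGR2HSV)
s=bot.read_state();print(s["position"],s["grasp_force"],np.round(s["joint_positions"],1))
y=(hsv[...,0]>22)&(hsv[...,0]<38)&(hsv[...,1]>120)&(np.hypot(X[...,0]-.488,X[...,1]+.2)<.07)&(X[...,2]<.015)
P=X[y];A=np.c_[2*P[:,:2],np.ones(len(P))]; q=np.linalg.lstsq(A,(P[:,:2]**2).sum(1),rcond=None)[0]
print("ring",q[:2],np.sqrt(q[2]+q[0]**2+q[1]**2),len(P),P[:,2].mean())
k=(np.hypot(X[...,0]-.488,X[...,1]+.2)<.06)&(X[...,2]>.078)&(X[...,2]<.09);P=X[k]
print("rim",len(P),P.mean(0),cv2.minEnclosingCircle(P[:,:2].astype(np.float32)))
k=(np.hypot(X[...,0]-.488,X[...,1]+.2)<.06);print("z hist",np.histogram(X[k][:,2],bins=np.arange(0,.16,.01)))
E
```

```text
time_s: 6.43
position: [0.4881, -0.2034, 0.1148]
tcp_rot: [[-0.92, 0.393, 0.0], [0.393, 0.92, -0.001], [-0.0, -0.001, -1.0]]
force: [0.4, 0.5, -3.9]
opening: 0.316
grasp_force: 30.0
[ 0.48778413 -0.20135153  0.11478466] 29.999231135006994 [ -34.6   34.4  102.5    0.    43.1 -101.5]
ring [ 0.48789275 -0.1995905 ] 0.049404385941901184 1150 0.004715659176398775
rim 4057 [ 0.47225759 -0.19629444  0.08549346] ((0.48842233419418335, -0.20306655764579773), 0.034212902188301086)
z hist (array([7594,    0,    0,    0,    0,    0,   11,  285, 4056,  522,  623,
        786, 1359,  657,  282]), array([0.  , 0.01, 0.02, 0.03, 0.04, 0.05, 0.06, 0.07, 0.08, 0.09, 0.1 ,
       0.11, 0.12, 0.13, 0.14, 0.15]))
```

View pics/w2.png

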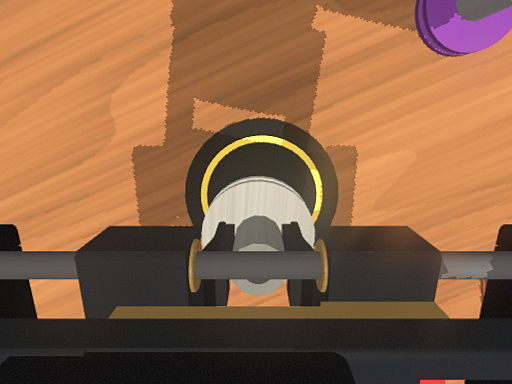

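The picture shows the pulley held at (258,230), over the ring's arc at (262,190). The pulley needs +1.5 mm in y before I lower it.

```bash
python3 -m handwheel '[[0,0.0015,-0.01,0,0,0],[0,0.0015,-0.022,0,0,0],[0,0.0015,-0.034,0,0,0],[0,0.0015,-0.046,0,0,0],[0,0.0015,-0.055,0,0,0],[0,0.0015,-0.061,0,0,0],[0,0.0015,-0.064,0,0,0],[0,0.0015,-0.065,0,0,0]]'
python3 -m handwheel '[[0,0,0,0,0,0],[0,0,0,0,0,0],[0,0,0,0,0,0],[0,0,0,0,0,0],[0,0,0,0,0,0],[0,0,0,0,0,0],[0,0,0,0,0,0],[0,0,0,0,0,0]]' 1
python3 -m handwheel '[[0,0,0,0,0,0],[0,0,0,0,0,0],[0,0,0,0,0,0],[0,0,0,0,0,0],[0,0,0.01,0,0,0],[0,0,0.03,0,0,0],[0,0,0.06,0,0,0],[0,0,0.09,0,0,0]]' 1
python3 -m handwheel '[[0.002,0.025,0.03,0,0,0],[0.004,0.06,0.06,0,0,0],[0.006,0.095,0.09,0,0,0],[0.008,0.13,0.11,0,0,0],[0.01,0.165,0.11,0,0,0],[0.01,0.2,0.11,0,0,0],[0.01,0.235,0.11,0,0,0],[0.01,0.26,0.11,0,0,0]]' 1
python3 - <<'E'
from h import *
for n in("scene","side"):
    im,d,K,M=cap(n);X=cloud(d,K,M);b=np.hypot(X[...,0]-.488,X[...,1]+.2)<.05
    for lo,hi in((.054,.07),(.012,.027)):
        P=X[b&(X[...,2]>lo)&(X[...,2]<hi)]
        if len(P):print(n,len(P),P.mean(0).round(4),cv2.minEnclosingCircle(P[:,:2].astype(np.float32)))
E
```

```text
time_s: 7.15
position: [0.4881, -0.1982, 0.0498]
tcp_rot: [[-0.921, 0.388, -0.001], [0.388, 0.921, 0.001], [0.001, 0.0, -1.0]]
force: [-0.1, -0.2, -4.4]
opening: 0.312
grasp_force: 30.0
time_s: 7.82
position: [0.4884, -0.1991, 0.0507]
tcp_rot: [[-0.921, 0.389, 0.0], [0.389, 0.921, -0.0], [-0.0, -0.0, -1.0]]
force: [-0.3, -0.0, -0.4]
opening: 0.835
grasp_force: 0.0
time_s: 8.48
position: [0.4876, -0.1985, 0.1414]
tcp_rot: [[-0.921, 0.389, -0.002], [0.389, 0.921, 0.001], [0.002, 0.0, -1.0]]
force: [0.2, -0.5, -0.1]
opening: 1.003
grasp_force: 0.0
time_s: 9.15
position: [0.4974, 0.0639, 0.2517]
tcp_rot: [[-0.922, 0.388, 0.001], [0.388, 0.922, 0.001], [-0.001, 0.001, -1.0]]
force: [0.1, -0.0, 0.3]
opening: 0.998
grasp_force: 0.0
scene 117 [ 0.4927 -0.1965  0.0586] ((0.49123552441596985, -0.19692155718803406), 0.014235323294997215)
scene 455 [ 0.4994 -0.1954  0.019 ] ((0.49143078923225403, -0.19718946516513824), 0.03469362482428551)
side 41 [ 0.4857 -0.1936  0.0589] ((0.48445209860801697, -0.19341641664505005), 0.01689760759472847)
side 165 [ 0.4838 -0.1875  0.0194] ((0.48443394899368286, -0.19463248550891876), 0.03716418147087097)
```

The pulley is about 2-5 mm off the ring centre, upright and released. Next I go to a hover over the torch, with the tool leaning 30°.

```bash
python3 -m handwheel '[[0.01,0.015,-0.005,0.0126,0.03,0],[0.02,0.03,-0.01,0.0252,0.06,0],[0.03,0.045,-0.015,0.0378,0.09,0],[0.04,0.06,-0.02,0.0504,0.121,0],[0.05,0.08,-0.03,0.063,0.151,0],[0.06,0.1,-0.045,0.076,0.181,0],[0.07,0.115,-0.055,0.088,0.211,0],[0.0745,0.1185,-0.059,0.1008,0.2416,0]]' 1
python3 - <<'E'
from h import *
im,d,K,M=cap("wrist");X=cloud(d,K,M);cv2.imwrite("pics/w3.png",im);hsv=cv2.cvtColor(im,cv2.COLOR_BGR2HSV);np.savez("w3.npz",im=im,X=X)
s=bot.read_state();print(s["time_s"],s["position"],np.round(s["tcp_rot"],3).tolist(),np.round(s["joint_positions"],1))
for q in("torch_grip","torch_lens","torch","socket_mouth"):
    for r in models.tip_of(q,"wrist")[:2]: print(q,r,at(X,r["position"]))
E
```

```text
time_s: 9.92
position: [0.5733, 0.1808, 0.1904]
tcp_rot: [[-0.796, 0.388, -0.464], [0.336, 0.922, 0.194], [0.503, -0.002, -0.864]]
force: [-0.1, -0.4, -0.4]
opening: 0.997
grasp_force: 0.0
9.9667 [0.57484744 0.17924541 0.18820673] [[-0.795, 0.389, -0.466], [0.337, 0.921, 0.194], [0.505, -0.003, -0.863]] [  1.1  43.3  72.2  11.7  92.6 -68.4]
torch_grip {'position': [412.3, 106.8], 'conf': 0.65} [0.4776 0.4138 0.0371]
torch_lens {'position': [322.1, 74.6], 'conf': 0.97} [0.3787 0.3525 0.0018]
torch_lens {'position': [256.0, 111.6], 'conf': 0.84} [0.4535 0.2297 0.1108]
torch {'position': [254.2, 236.6], 'conf': 0.48} [0.5495 0.1872 0.0775]
socket_mouth {'position': [253.2, 235.3], 'conf': 0.78} [0.5475 0.1872 0.0769]
```

View pics/w3.png

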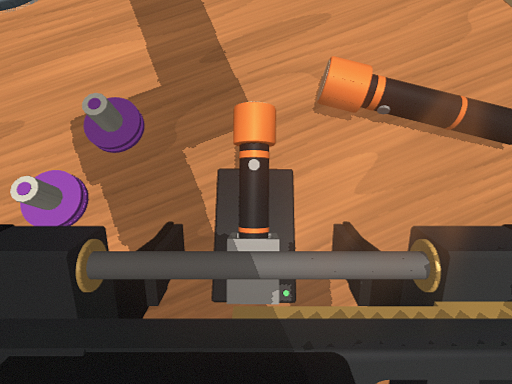

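The smaller torch in the cradle stands centred between the jaws, head at (254,122) and barrel at (254,190). The bigger torch lies at (410,90). I'm fitting the torch's axis.

```bash
python3 - <<'E'
import numpy as np
from scipy.optimize import least_squares
z=np.load("w3.npz");X=z["X"]
B=X[160:228,243:266].reshape(-1,3);B=B[np.isfinite(B).all(1)];B=B[B[:,2]>.05]
f=lambda p:(lambda a,c:np.linalg.norm(np.cross(B-c,a),axis=1)-.014)(np.array([-np.cos(p[0])*np.cos(p[1]),-np.sin(p[0])*np.cos(p[1]),np.sin(p[1])]),np.array([.51,p[2],p[3]]))
r=least_squares(f,[-.39,.26,.2065,.074],loss="soft_l1",f_scale=.001);p=r.x
a=np.array([-np.cos(p[0])*np.cos(p[1]),-np.sin(p[0])*np.cos(p[1]),np.sin(p[1])]);c=np.array([.51,p[2],p[3]])
print(np.degrees(p[:2]),c,np.abs(f(p)).mean(),a)
H=X[95:150,225:285].reshape(-1,3);H=H[np.isfinite(H).all(1)]
D=np.linalg.norm(np.cross(H-c,a),axis=1);s=(H-c)@a
k=(D>.017)&(D<.023);print("head s range",np.percentile(s[k],[1,5,50,95,99]),"expect .043...078 rel. to grip")
E
```

```text
[-23.30353515  15.32950342] [0.51       0.20303407 0.07342412] 0.0005533147894251446 [-0.88574582  0.3815272   0.2643697 ]
head s range [0.04508496 0.04611049 0.06183505 0.07747435 0.07918572] expect .043...078 rel. to grip
```

```bash
python3 -m handwheel '[[-0.006,0.0022,-0.0114,0,0,0],[-0.016,0.006,-0.03,0,0,0],[-0.026,0.0095,-0.05,0,0,0],[-0.036,0.013,-0.069,0,0,0],[-0.046,0.017,-0.087,0,0,0],[-0.054,0.02,-0.102,0,0,0],[-0.059,0.0215,-0.111,0,0,0],[-0.06,0.022,-0.1135,0,0,0]]' 1
python3 -m handwheel '[[0,0,0,0,0,0],[0,0,0,0,0,0],[0,0,0,0,0,0],[0,0,0,0,0,0],[0,0,0,0,0,0],[0,0,0,0,0,0],[0,0,0,0,0,0],[0,0,0,0,0,0]]' -1
python3 -m handwheel '[[0,0,0,0,0,0],[0,0,0,0,0,0],[0,0,0,0,0,0],[0,0,0,0,0,0],[0,0,0,0,0,0],[0,0,0,0,0,0],[0,0,0,0,0,0],[0,0,0,0,0,0]]' -1
```

```text
time_s: 10.83
position: [0.5108, 0.2014, 0.0782]
tcp_rot: [[-0.797, 0.388, -0.463], [0.338, 0.922, 0.192], [0.501, -0.003, -0.865]]
force: [-0.4, -0.3, -0.7]
opening: 0.998
grasp_force: 0.0
time_s: 11.5
position: [0.5129, 0.2015, 0.0781]
tcp_rot: [[-0.798, 0.389, -0.461], [0.338, 0.921, 0.193], [0.5, -0.002, -0.866]]
force: [1.1, 0.1, -0.1]
opening: 0.479
grasp_force: 0.0
time_s: 12.17
position: [0.5128, 0.2016, 0.078]
tcp_rot: [[-0.798, 0.389, -0.461], [0.338, 0.921, 0.193], [0.5, -0.002, -0.866]]
force: [0.3, 1.4, -0.1]
opening: 0.309
grasp_force: 30.0
```

```bash
python3 -m handwheel '[[-0.0053,0.0023,0.0016,0,0,0],[-0.0133,0.0057,0.004,0,0,0],[-0.0221,0.0095,0.0066,0,0,0],[-0.031,0.0134,0.0093,0,0,0],[-0.04,0.0172,0.0119,0,0,0],[-0.0487,0.021,0.0145,0,0,0],[-0.0576,0.0248,0.0172,0,0,0],[-0.0664,0.0286,0.0198,0,0,0]]'
python3 -m handwheel '[[-0.008,0.0035,0.006,0,0,0],[-0.016,0.007,0.02,0,0,0],[-0.02,0.008,0.04,0,0,0],[-0.02,0.008,0.065,0,0,0],[-0.02,0.008,0.09,0,0,0],[-0.02,0.008,0.11,0,0,0],[-0.02,0.008,0.12,0,0,0],[-0.02,0.008,0.12,0,0,0]]'
python3 - <<'E'
from h import *
im,d,K,M=cap("wrist");cv2.imwrite("pics/w4.png",im)
s=bot.read_state();print(s["time_s"],s["position"],s["grasp_force"],np.round(s["joint_positions"],1))
E
```

```text
time_s: 12.83
position: [0.4452, 0.2306, 0.0983]
tcp_rot: [[-0.798, 0.388, -0.462], [0.337, 0.922, 0.192], [0.5, -0.002, -0.866]]
force: [-0.4, 0.3, -1.6]
opening: 0.315
grasp_force: 30.0
time_s: 13.5
position: [0.4271, 0.2385, 0.2199]
tcp_rot: [[-0.8, 0.388, -0.457], [0.337, 0.921, 0.193], [0.496, 0.0, -0.868]]
force: [0.0, 0.6, -2.1]
opening: 0.312
grasp_force: 30.0
13.55 [0.42656005 0.23824209 0.21851046] 30.006599575281143 [  7.4  31.9  91.6  14.6  83.1 -64.9]
```

View pics/w4.png

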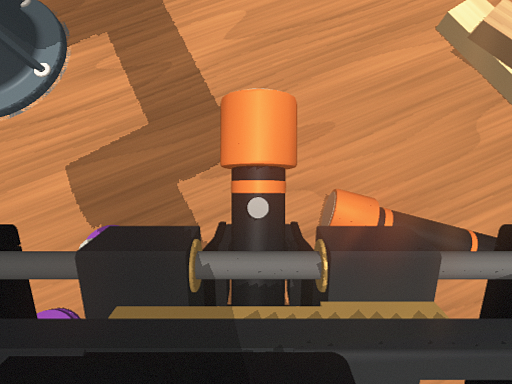

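The torch is out and held centred: head at (258,125), barrel between the pads at (258,235). Next I carry it high over the mat area while pitching it down by 55°.

```bash
python3 -m handwheel '[[0.008,-0.02,0.015,-0.008,-0.02,0],[0.02,-0.05,0.03,-0.018,-0.042,0],[0.033,-0.083,0.045,-0.03,-0.071,0],[0.047,-0.117,0.06,-0.043,-0.101,0],[0.06,-0.15,0.07,-0.055,-0.131,0],[0.073,-0.183,0.08,-0.068,-0.161,0],[0.087,-0.217,0.09,-0.081,-0.191,0],[0.1,-0.25,0.1,-0.094,-0.222,0]]'
python3 -m handwheel '[[0.013,-0.033,0,-0.013,-0.03,0],[0.026,-0.066,0,-0.026,-0.061,0],[0.039,-0.1,0,-0.039,-0.092,0],[0.053,-0.133,0,-0.052,-0.123,0],[0.067,-0.167,0,-0.065,-0.154,0],[0.08,-0.2,0,-0.078,-0.185,0],[0.092,-0.23,0,-0.088,-0.208,0],[0.099,-0.246,0,-0.094,-0.222,0]]'
python3 - <<'E'
from h import *
s=bot.read_state();print(s["time_s"],s["position"],s["grasp_force"],np.round(s["joint_positions"],1))
E
```

```text
time_s: 14.22
position: [0.5261, -0.0134, 0.3165]
tcp_rot: [[-0.92, 0.39, -0.04], [0.39, 0.921, 0.013], [0.042, -0.003, -0.999]]
force: [0.1, 0.3, -1.9]
opening: 0.313
grasp_force: 30.0
time_s: 14.88
position: [0.6245, -0.2607, 0.3147]
tcp_rot: [[-0.833, 0.393, 0.389], [0.355, 0.919, -0.169], [-0.424, -0.002, -0.906]]
force: [0.0, 0.5, -2.4]
opening: 0.311
grasp_force: 30.0
14.8833 [ 0.62451658 -0.26065728  0.31467045] 30.004695430397987 [ -34.    22.4   89.1    6.4   44.  -104.5]
```

Good posture (joint 5 at 44°). Now I descend to the final height and check.

```bash
python3 -m handwheel '[[0,0,-0.012,0,0,0],[0,0,-0.034,0,0,0],[0,0,-0.058,0,0,0],[0,0,-0.082,0,0,0],[0,0,-0.106,0,0,0],[0,0,-0.128,0,0,0],[0,0,-0.145,0,0,0],[0,0,-0.153,0,0,0]]'
python3 -m handwheel '[[0,0,0,0,0,0],[0,0,0,0,0,0],[0,0,0,0,0,0],[0,0,0,0,0,0],[0,0,0,0,0,0],[0,0,0,0,0,0],[0,0,0,0,0,0],[0,0,0,0,0,0]]'
python3 - <<'E'
from h import *
from scipy.spatial.transform import Rotation as Ro
s=bot.read_state();R=np.array(s["tcp_rot"]);p=np.array(s["position"])
print(s["time_s"],p,s["grasp_force"],np.round(s["joint_positions"],1))
R0=np.array([[-.798,.389,-.461],[.338,.921,.193],[.5,-.002,-.866]]);ta=R0.T@[-.8857,.3815,.2644];tg=R0.T@(np.array([.51,.203,.0734])-[.5128,.2016,.078])
a=R@ta;g=p+R@tg;L=g+.078*a;P=np.array([.4885,-.1985,.032]);v=P-L
print("model axis",a,"elev",np.degrees(np.arcsin(a[2])),"grip",g,"lens",L,"ahead",v@a,"off",np.linalg.norm(v-(v@a)*a))
W={}
for n in("wrist","scene","side"):
    im,d,K,M=cap(n);X=cloud(d,K,M);hsv=cv2.cvtColor(im,cv2.COLOR_BGR2HSV)
    cv2.imwrite(f"pics/f_{n}.png",im)
    o=(hsv[...,0]<14)&(hsv[...,1]>190)&(hsv[...,2]>120)&(np.linalg.norm(X-(L-.0175*a),axis=-1)<.05)&(X[...,2]>.06)
    H=X[o]
    if len(H)>20:
        q=(H-L)@a;D=np.linalg.norm(np.cross(H-L,a),axis=1);print(n,"head",len(H),"s",np.percentile(q,[2,98]).round(4),"D",np.percentile(D,[5,50,95]).round(4))
    b=np.hypot(X[...,0]-.488,X[...,1]+.2)<.05
    Q=X[b&(X[...,2]>.012)&(X[...,2]<.027)]
    if len(Q)>20: print(n,"rim",len(Q),cv2.minEnclosingCircle(Q[:,:2].astype(np.float32)))
a=cv2.hconcat([cv2.resize(cv2.imread("pics/f_wrist.png"),(400,300)),cv2.resize(cv2.imread("pics/f_scene.png")[120:360,40:360],(400,300))]);cv2.imwrite("pics/f.png",a)
E
```

```text
time_s: 15.55
position: [0.6223, -0.2558, 0.159]
tcp_rot: [[-0.837, 0.391, 0.383], [0.355, 0.92, -0.163], [-0.417, -0.0, -0.909]]
force: [-0.2, -0.8, -1.7]
opening: 0.311
grasp_force: 30.0
time_s: 16.22
position: [0.6255, -0.2579, 0.1654]
tcp_rot: [[-0.833, 0.391, 0.392], [0.352, 0.92, -0.169], [-0.427, -0.003, -0.904]]
force: [0.1, 0.3, -2.6]
opening: 0.309
grasp_force: 30.0
16.2167 [ 0.62553904 -0.25792416  0.1653994 ] 30.003955978900194 [ -33.7   33.7   97.6   10.9   24.2 -109.7]
model axis [-0.7041442   0.30408689 -0.64237315] elev -39.96900809250108 grip [ 0.62745757 -0.25852573  0.16021192] lens [ 0.57253432 -0.23480696  0.11010681] ahead 0.12038646821744334 off 0.0011089265619270137
wrist head 5875 s [-0.0447  0.0001] D [0.0142 0.0194 0.0203]
scene head 59 s [-0.035  -0.0048] D [0.0148 0.0176 0.0199]
scene rim 353 ((0.4919300675392151, -0.19649377465248108), 0.03443364053964615)
side head 135 s [-0.0433  0.0034] D [0.0136 0.0198 0.0239]
side rim 165 ((0.48600873351097107, -0.19429603219032288), 0.03659938648343086)
```

View pics/f.png

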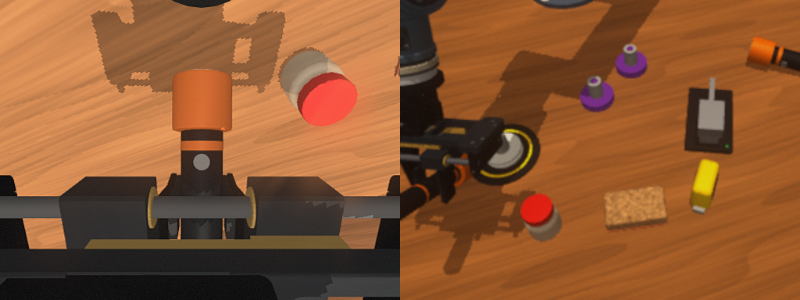

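The torch head is where the model says: lens 12 cm from the pulley, 40° down, about 1 mm off axis. The pulley sits inside the ring, and the jar, tape measure and sanding block are untouched. Handing in.

```bash
python3 -c "
from rig import bot
s=bot.read_state();print(s['time_s'],s['qvel'],s['grasp_force']);print(bot.hand_in())"
```

```text
16.3667 [-0.07383943  0.17554189 -0.07668221 -0.05158705  0.04740997  0.05201396] 30.003716982901096
the job is handed in; nothing more can be done
None
```

The job is handed in, though no pass or fail was reported back: the pulley stands hub up in the yellow ring, a few millimetres off centre, and the torch is held still, aimed at it from about 12 cm at 40° below level.

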